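Show the order of the reagents

TASK

Show a trainee in what order the reagents go into the mix: with your fingertips centred about 3 cm above its cap, point at the brown bottle with the blue cap, then at the teal bottle with the white cap, then at the white bottle with the red cap, staying still for about two seconds at each, and finish still pointing at the last one. Lift well above all the bottles between points so that you never seem to point at the white bottle with the white cap, the black jar or the beaker. Do not touch or move the bottles or the things standing around them.

Things in the scene. Friction and masses are not known exactly. Their poses are not given: they have to be found in the camera images.
- brown_bottle: Small brown bottle with a narrow blue cap, body 60 across and 104 high, cap 28 across, 125 high in all (mm). Loose, stands on the bench; origin at the centre of its underside, z up. The six vessels (three bottles to point at, white bottle, jar, beaker) stand upright in mixed places with at least 100 mm between their axes; all vessel tops are at most 170 mm above the bench.
- teal_bottle: Small teal (blue-green) bottle with a narrow white cap, body 44 across and 79 high, cap 20 across, 90 high in all (mm). Loose, stands on the bench; origin at the centre of its underside, z up.
- red_cap_bottle: White bottle with a red cap, the tallest: 66 across, 170 high in all (mm). Loose, stands on the bench; origin at the centre of its underside, z up.
- white_bottle: Bystander: white bottle with a narrow white cap, 52 across, 110 high in all (mm). Loose, stands on the bench; origin at the centre of its underside, z up.
- black_jar: Bystander: black jar with a wide white lid, 62 across, 105 high in all (mm). Loose, stands on the bench; origin at the centre of its underside, z up.
- beaker: Bystander: clear open beaker, 74 across the rim, 90 high (mm). Loose, stands on the bench; origin at the centre of its underside, z up.
- timer: Bystander: flat off-white timer, 68 x 62 x 17 high (mm). Loose, stands on the bench; origin at the centre of its underside, z up.
- freezer_box: Bystander: white freezer box, 97 x 124 x 50 high (mm). Loose, stands on the bench; origin at the centre of its underside, z up.
- tip_box: Bystander: purple box of pipette tips with a milky lid, 111 x 80 x 98 high (mm). Loose, stands on the bench; origin at the centre of its underside, z up.
- brown_bottle_top (a point): Centre of the top of the brown bottle with the blue cap; z up.
- teal_bottle_top (a point): Centre of the top of the teal bottle with the white cap; z up.
- red_cap_bottle_top (a point): Centre of the top of the white bottle with the red cap; z up.
- white_bottle_top (a point): Centre of the top of the white bottle with the white cap; z up.
- black_jar_top (a point): Centre of the top of the black jar with the white lid; z up.
- beaker_top (a point): Centre of the top of the beaker: middle of the open mouth, at rim height; z up.
There are look-alikes about, which are no part of the job. Leave any green look-alike of the red_cap_bottle alone.

How it is judged:
By the outcome, as a careful person would: the job done as asked, in the order asked, and still so for the second after the job is handed in, with the robot touching nothing.
It also fails if it takes over 58 s, if anything falls off the work surface, if the arm or the gripper's body presses on something with over 40 N, if the wrist force passes 120 N, or if a joint passes its speed limit or range.

ROBOT

A 7-joint arm with a two-finger parallel gripper is mounted at the origin on the work surface; the furniture and walls round the work are solid. World frame = base frame: x ahead of the robot, y to its left, z up, the work surface at z = 0. Lengths are in m, angles in rad, forces in N, time in s.
With the tool pointing down it reaches from about 0.4 to 0.85 m from the base axis. Payload 6.9 kg.
Tool frame: the origin (TCP) lies at the very end of the fingers, on their centre line; the grasp point (between the pads) lies 19 mm behind it; z points along the fingers, y is the line along which they close (so a half turn about z gives the same grasp; the last joint's range is limited). The gripper opens to 85 mm and grips with 20 to 120 N. Pads are 22 mm wide; open, the fingers measure 114 mm over their backs; the gripper's body (76 mm by 85 mm) begins 54 mm behind the grasp point. The pads swing forward as they close: fully open they stand 13 mm farther back than shut.
Start: joints at [-1.121, 0.507, -0.238, 1.5, 0.126, 1.149, -0.155], TCP at [0.211, 0.588, 0.231] pointing down, gripper open.
Joint ranges: [-3.08, 3.08], [-0.24, 2.05], [-1.43, 1.35], [0, 2.5], [-1.52, 4.66], [0.17, 1.96], [-2.89, 2.89]. Speed limits (rad/s): [2.39, 2.39, 3.14, 3.14, 3.14, 3.14, 3.14].

INTERFACE

Orientations are given as a 3x3 rotation matrix whose columns are the frame's x, y, z axes.
In Python, from workcell import arm, fingers, telemetry, viewer gives the robot as it stands. The module is installed in compiled form; this text tells all that it offers. Calls block until the motion is done:
- arm.move_pose(position, orientation): joint-space move of the TCP to a pose.
- arm.line_to(position, feed=0.15, rotation=None): straight line of the TCP; rotation=None keeps the orientation; feed is the mean speed in m/s.
- arm.move_joints(angles): joint-space move.
- fingers.gripper_open() and fingers.close(squeeze=None): open the fingers fully, or close them until they stop; squeeze is the grip in N (None keeps the last).
- arm.sleep(seconds).
- arm.solve_ik(position, orientation): joint angles nearest the present ones, or None.
- telemetry.get_state(): the state.
- viewer.grab_frame(name): name is "side" or "top" or "wrist"; returns the picture (480x640x3 uint8, blue, green, red); there is no depth.
- viewer.get_calibration(name): a dict with "intrinsics" (3x3 intrinsics, pixels), "eye" and "orientation" of the camera in the world; the wrist camera has in their place "tool_from_camera" (4x4, takes a point from camera to tool coordinates, whose origin is the TCP and whose axes are the flange's). Camera axes: x right, y down, z forward; pixel columns grow to the right and rows downward; lengths in m; the calibration is good to about 2 mm. A picture is of the moment at which its call begins: read the wrist's pose just before it. get_calibration takes no time and is no camera call.
A pose or a line that the arm cannot do raises arm.Unreachable and nothing moves.
- arm.close_job(): hands the job in; it is judged then, once.
The state is a dict: "time_s": time; "joint_pos": joint angles; "qd": joint speeds; "tau": joint torques, N m; "position": TCP position; "tcp_rot": TCP orientation; "wrist_force": force on the tool from outside, world axes, zero at the start; "wrist_torque": the same for the moment, N m; "width": opening from 0.0 (shut) to 1.0 (fully open); "finger_force": force on a finger pad.
Only numpy, scipy, OpenCV 4.12 (cv2) and the standard library are available. Lean on these libraries where they do the work, as an engineer would, in place of code of your own. Each camera call takes 0.05 s, during which the arm holds its last target. There are 200 camera calls.

## Working session

There is one attempt and no reset: what is moved stays moved. The work goes in short steps, each a Python script; the robot and the scene stay as the last script left them, time stands still between calls to the robot, and variables do not carry over. Pictures are saved under pics/ and viewed, at most 10 in all, crops included, and the job is handed in when it is done.

```bash
mkdir -p pics; python3 - <<'E'
from workcell import arm, fingers, telemetry, viewer
import cv2
for n in("top","side"):
    cv2.imwrite(f"pics/{n}0.png",viewer.grab_frame(n)); print(n,viewer.get_calibration(n))
print(viewer.get_calibration("wrist"))
s=telemetry.get_state();print(s["time_s"],s["position"],s["tcp_rot"],s["width"])
E
```

```text
top {'intrinsics': array([[483.49406137,   0.        , 323.70689119],
       [  0.        , 483.49406137, 240.35989013],
       [  0.        ,   0.        ,   1.        ]]), 'eye': array([ 0.46164913, -0.02331593,  1.08965277]), 'orientation': array([[-0.00565761, -0.98856853,  0.15066606],
       [-0.99998303,  0.0053836 , -0.00222648],
       [ 0.0013899 , -0.1506761 , -0.98858221]])}
side {'intrinsics': array([[599.53053848,   0.        , 320.60799077],
       [  0.        , 599.53053848, 235.39996724],
       [  0.        ,   0.        ,   1.        ]]), 'eye': array([0.14419673, 0.57565819, 1.36216747]), 'orientation': array([[-0.82121515, -0.48521294,  0.30029   ],
       [-0.57059332,  0.703232  , -0.42413208],
       [-0.00537916, -0.51964715, -0.85436403]])}
{'intrinsics': array([[340.46294568,   0.        , 321.36922943],
       [  0.        , 340.46294568, 242.64713716],
       [  0.        ,   0.        ,   1.        ]]), 'tool_from_camera': array([[ 2.53893036e-04, -9.50728771e-01, -3.10023772e-01,
         7.95494885e-02],
       [ 9.99999942e-01,  1.71512212e-04,  2.92982136e-04,
         1.22793391e-05],
       [-2.25373683e-04, -3.10023829e-01,  9.50728760e-01,
        -1.42707306e-01],
       [ 0.00000000e+00,  0.00000000e+00,  0.00000000e+00,
         1.00000000e+00]])}
0.1 [0.21057401 0.58800545 0.23054599] [[-9.41485874e-01  3.37052062e-01 -5.06643927e-04]
 [ 3.37052443e-01  9.41484777e-01 -1.43737401e-03]
 [-7.47232989e-06 -1.52403290e-03 -9.99998839e-01]] 1.0005757803351725
```

View pics/top0.png

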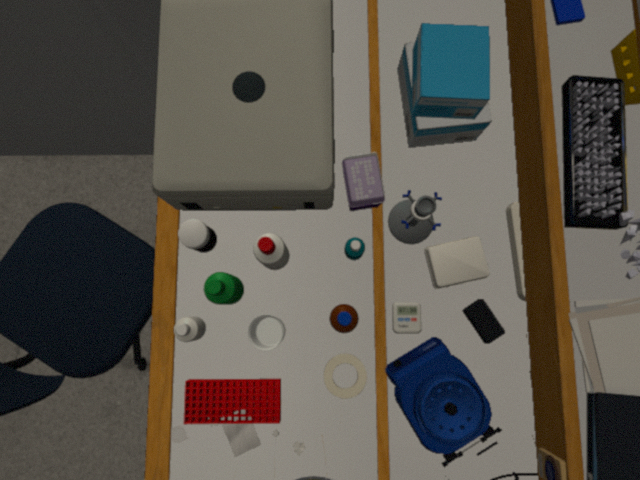

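View pics/side0.png

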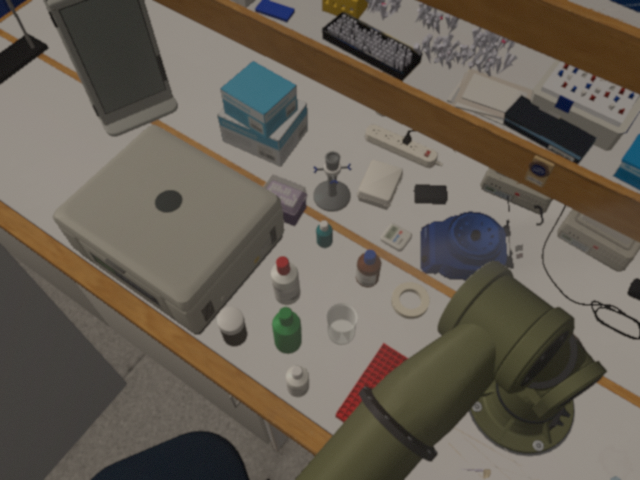

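The top view shows three targets: red cap at (266,244), teal at (354,245) and brown with blue cap at (345,319). The bystanders are the green look-alike (222,288), white bottle (187,328), black jar (197,235) and beaker (267,332). I'll zoom in on both views to get the cap centres.

```bash
python3 - <<'E'
import cv2,numpy as np
t=cv2.imread("pics/top0.png")[215:350,220:390]; s=cv2.imread("pics/side0.png")[215:315,250:400]
cv2.imwrite("pics/tc.png",cv2.resize(t,(680,540),interpolation=cv2.INTER_CUBIC))
cv2.imwrite("pics/sc.png",cv2.resize(s,(750,500),interpolation=cv2.INTER_CUBIC))
E
```

```text
(no output)
```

View pics/tc.png

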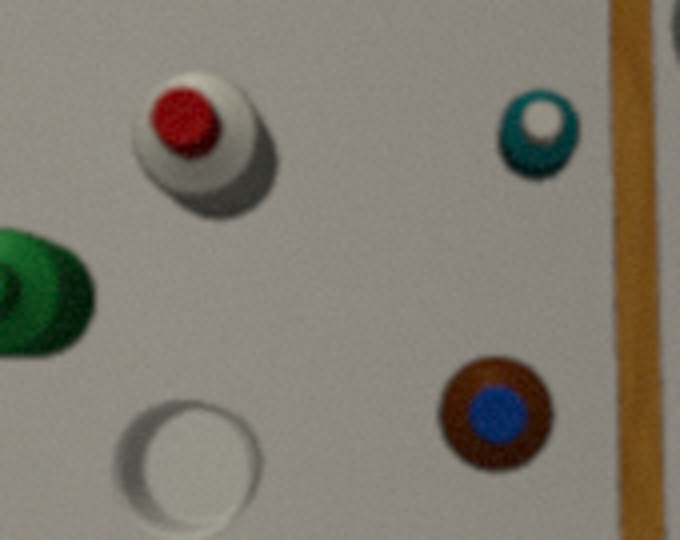

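View pics/sc.png

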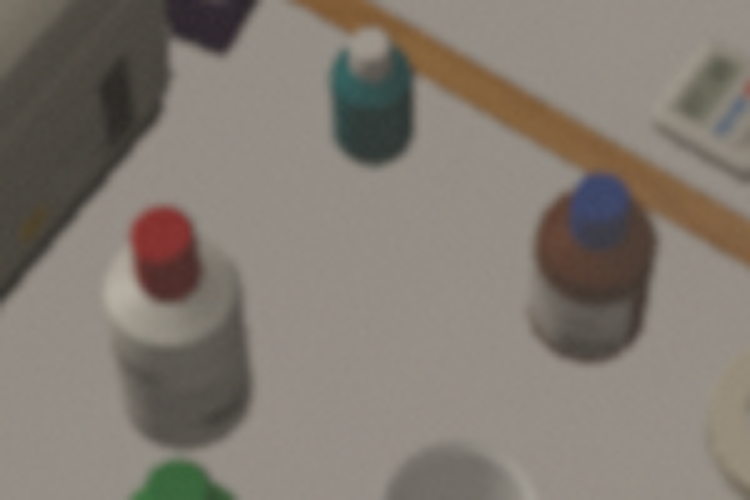

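The crops confirm the colours: red cap on white body, white cap on teal body, blue cap on brown body; the green one is only the look-alike. I read these cap-top centres:

| Cap | Top view | Side view |
|---|---|---|
| Blue (brown bottle) | (344.2,318.3) | (370.2,253.4) |
| White (teal bottle) | (355.8,244.8) | (324.2,223.8) |
| Red | (265.8,244.8) | (282.6,261) |

Next I'll compute positions, cross-check them, and measure the machine near the red bottle.

```bash
cat > h.py <<'E'
import numpy as np
from workcell import arm, fingers, telemetry, viewer
def ray(n,p):
    c=viewer.get_calibration(n);d=c["orientation"]@np.linalg.solve(c["intrinsics"],[*p,1]);return c["eye"],d/np.linalg.norm(d)
def at(n,p,z):
    e,d=ray(n,p);return e+d*(z-e[2])/d[2]
def tri(pt,ps):
    A=np.zeros((3,3));b=np.zeros(3)
    for n,p in(("top",pt),("side",ps)):
        e,d=ray(n,p);P=np.eye(3)-np.outer(d,d);A+=P;b+=P@e
    return np.linalg.solve(A,b)
E
python3 - <<'E'
from h import *
np.set_printoptions(precision=4,suppress=True)
for n,z,a,b in(("brown",.125,(344.2,318.3),(370.2,253.4)),("teal",.09,(355.8,244.8),(324.2,223.8)),("red",.17,(265.8,244.8),(282.6,261))):
    print(n,at("top",a,z),at("side",b,z),tri(a,b))
print("machine near top corners",tri((333,192),(284,216)),tri((155,190),(183,297)))
print("bench corner",at("side",(195,333),0),at("side",(283,247),0),at("top",(331,207),0))
s=telemetry.get_state();p0=s["position"]
for yaw in (0,45,90,135,180,-45,-90,-135):
    c,q=np.cos(np.radians(yaw)),np.sin(np.radians(yaw));R=np.array([[c,q,0],[q,-c,0],[0,0,-1]])
    for P in([.44,-.06,.30],[.60,-.09,.30],[.57,.095,.30]):
        j=arm.solve_ik(P,R);print(yaw,j if j is None else np.array(j))
E
```

```text
brown [ 0.4531 -0.065   0.125 ] [ 0.4538 -0.0643  0.125 ] [ 0.4535 -0.0648  0.1244]
teal [ 0.6043 -0.0925  0.09  ] [ 0.6034 -0.089   0.09  ] [ 0.6056 -0.0929  0.0829]
red [0.5938 0.0859 0.17  ] [0.5954 0.0887 0.17  ] [0.5955 0.0868 0.1666]
machine near top corners [ 0.7097 -0.0489  0.0889] [0.6984 0.2929 0.2068]
bench corner [0.7155 0.2995 0.    ] [ 0.684  -0.0151  0.    ] [ 0.7054 -0.043   0.    ]
0 [-0.4913  0.2048  0.7098  1.8306 -0.1452  1.1586 -1.3042]
0 [-0.2552  0.4862  0.6117  1.4396 -0.2819  1.304  -1.1946]
0 [-0.5482  0.4223  0.534   1.5168 -0.2207  1.2629 -1.5565]
45 [-0.3511  0.1845  0.5271  1.8293 -0.1011  1.1542 -0.5758]
45 [-0.2373  0.4802  0.5787  1.4393 -0.2653  1.3004 -0.4251]
45 [-0.4824  0.4074  0.4256  1.516  -0.1729  1.2556 -0.8193]
90 [-0.2481  0.175   0.3981  1.8283 -0.0739  1.1527  0.1746]
90 [-0.1515  0.457   0.4268  1.4382 -0.1914  1.2875  0.2901]
90 [-0.3866  0.3925  0.2739  1.5147 -0.1092  1.2494 -0.098 ]
135 [-0.2259  0.1734  0.3707  1.828  -0.0685  1.1525  0.953 ]
135 [-0.0727  0.4428  0.2939  1.4371 -0.1299  1.2808  1.017 ]
135 [-0.2754  0.3833  0.103   1.5132 -0.0406  1.2472  0.6185]
180 [-0.1803  0.1706  0.3148  1.8276 -0.0576  1.1523  1.7244]
180 [-0.005   0.4349  0.1828  1.4361 -0.0801  1.2779  1.7552]
180 [-0.1485  0.3817 -0.0893  1.5114  0.035   1.25    1.3284]
-45 [-0.7749  0.3123  1.155   1.8328 -0.3068  1.1957 -1.8791]
-45 [-0.485   0.6516  1.1516  1.4424 -0.594   1.4274 -1.6849]
-45 [-0.8417  0.5993  1.152   1.5202 -0.5523  1.3824 -2.0065]
-90 [-0.7749  0.3123  1.155   1.8328 -0.3068  1.1957 -2.6645]
-90 [-0.485   0.6516  1.1516  1.4424 -0.594   1.4274 -2.4703]
-90 [ 0.1125  0.409  -0.4933  1.5079  0.1982  1.2746  2.7373]
-135 [-0.0402  0.1651  0.1449  1.826  -0.026   1.1523  2.4695]
-135 [ 0.1517  0.4293 -0.0691  1.4338  0.03    1.2795  2.4365]
-135 [-0.0204  0.3896 -0.2845  1.5097  0.1122  1.2584  2.037 ]
```

The two views agree to within about 4 mm, and the triangulated heights match the given sizes to within 7 mm. The machine's front face is at x≈0.70, so it clears the red bottle. I'll keep tool x pointing back so the camera stays away from it, close the fingers, lift, and hover over the brown bottle for a wrist check.

```bash
cat >> h.py <<'E'
R=np.array([[-1.,0,0],[0,1,0],[0,0,-1]])
T={"brown":(.4535,-.0647,.125),"teal":(.604,-.091,.09),"red":(.5946,.087,.17)}
H=.36
def look(name,f):
    import cv2
    s=telemetry.get_state();im=viewer.grab_frame("wrist");c=viewer.get_calibration("wrist")
    M=c["tool_from_camera"];pc=M[:3,:3].T@(s["tcp_rot"].T@(np.array(T[name])-s["position"])-M[:3,3])
    u=c["intrinsics"]@pc;u=u[:2]/u[2]
    x,y=np.clip(u.astype(int),[80,60],[560,420])
    im=cv2.drawMarker(im,tuple(np.round(u).astype(int)),(255,0,255),cv2.MARKER_CROSS,9,1)
    cv2.imwrite(f,cv2.resize(im[y-60:y+60,x-80:x+80],(640,480)));
    print(s["time_s"],s["position"],"pix",u,"depth",pc[2],"crop origin",x-80,y-60,"F",s["wrist_force"],"w",s["width"])
E
python3 - <<'E'
from h import *
p=telemetry.get_state()["position"]
fingers.close()
arm.line_to([p[0],p[1],H],feed=.2)
arm.move_pose([*T["brown"][:2],H],R)
look("brown","pics/wb.png")
E
```

```text
4.1333 [ 0.45377566 -0.06386317  0.35985415] pix [320.50844511 205.65561426] depth 0.3835426061681734 crop origin 240 145 F [ 0.00554947 -0.0589186  -0.43042044] w -0.0038073847728237096
```

View pics/wb.png

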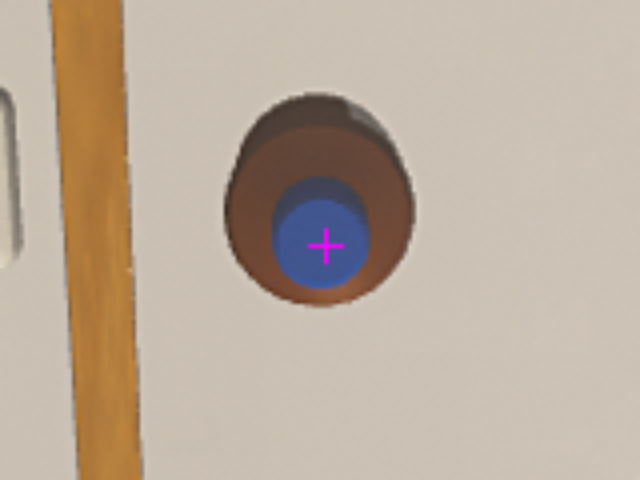

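The blue cap top is at crop (321,243) and the predicted cross at (325,245), about 1 mm apart. I'll point at brown, hover over teal with a picture, and check that before descending.

```bash
cat >> h.py <<'E'
def point(n):
    x,y,z=T[n]
    arm.line_to([x,y,z+.03],feed=.12); arm.sleep(2.3)
    s=telemetry.get_state();print(n,s["time_s"],s["position"]-np.array(T[n]),s["wrist_force"])
E
python3 - <<'E'
from h import *
point("brown")
arm.line_to([*T["brown"][:2],H],feed=.15)
arm.line_to([*T["teal"][:2],H],feed=.15)
arm.sleep(.2);look("teal","pics/wt.png")
E
```

```text
brown 8.3417 [ 1.62900943e-05 -2.80157498e-06  3.00064164e-02] [-1.17469696  0.06446949  0.20553015]
11.225 [ 0.60360749 -0.09088017  0.36049211] pix [321.14308447 200.01068229] depth 0.4175649002119075 crop origin 241 140 F [-0.17593845  0.5903756   0.21564837] w 0.0010982789206394282
```

View pics/wt.png

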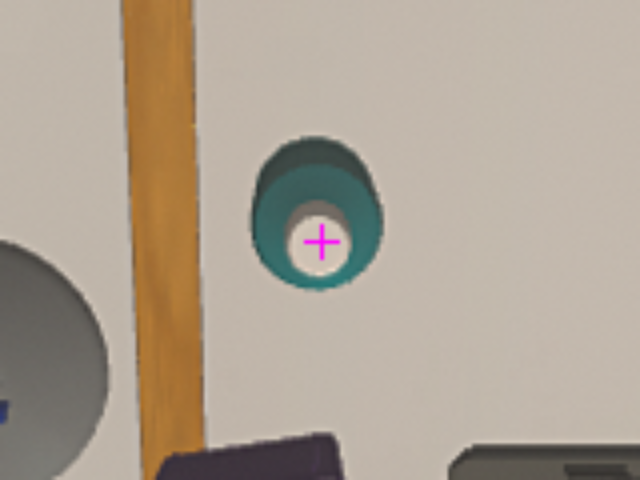

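The cross lies on the white cap of the teal bottle (321,242 against 319,245). The tip box top is below the fingertip height. I'll point at teal, then hover over red.

```bash
python3 - <<'E'
from h import *
point("teal")
arm.line_to([*T["teal"][:2],H],feed=.15)
arm.line_to([*T["red"][:2],H],feed=.15)
arm.sleep(.2);look("red","pics/wr.png")
E
```

```text
teal 15.725 [-6.92358341e-06 -1.52187505e-05  3.00154841e-02] [-0.30007721 -0.67014306 -0.28045832]
19.0167 [0.59467897 0.08612539 0.36008793] pix [322.17996132 215.01431482] depth 0.34101976089058 crop origin 242 155 F [ 1.604091   -0.60125839 -0.07491404] w 0.00014836694896834153
```

View pics/wr.png

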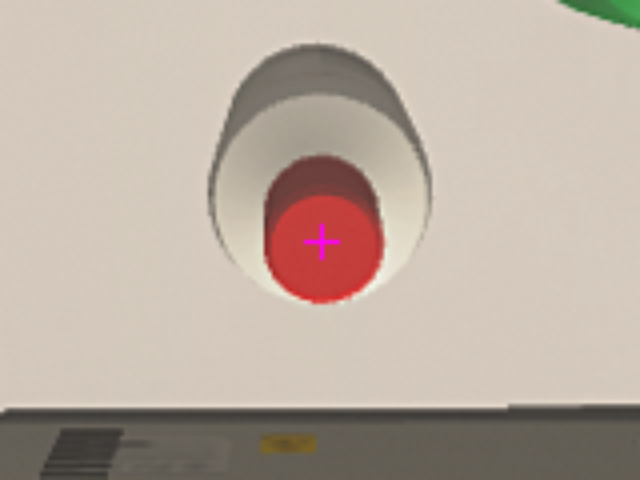

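The red cap top is centred at about (325,249) against the cross at (321,242), roughly 2 mm off, which is fine. I'll descend, hold and hand in.

```bash
python3 - <<'E'
from h import *
point("red")
print(arm.close_job())
E
```

```text
red 22.85 [4.60782001e-07 6.68355634e-06 2.99897054e-02] [-0.26902434 -0.17885334 -0.34190379]
the job is handed in; nothing more can be done
None
```

I pointed at brown, then teal, then red-capped white, 3 cm above each cap for about 2.3 s, lifting to 0.36 m between them, and handed in at about 23 s still pointing at the last one; wrist-force readings stayed under 2 N, with no sign of contact.

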